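# Work the seized dip-rod plug out of the reactor and stand it to dry

### The job

The steel plug of the small square reactor has seized in its neck. Work it free by twisting it back and forth while pulling gently upwards; feel for its turning stops without forcing it against them, and keep the reactor down on the floor of its holder: it must not come up with the plug. Then lower the plug's rod, without dropping it, through both guide plates of the drying stand until the plug rests on the upper plate, and let go; leave the bottle, the jar and the vial where they are.

Things in the scene. Friction and masses are not known exactly. Their poses are not given: they have to be found in the camera images.
- plug_grip (a point): (All sizes in mm.) Centre of the upright flat steel paddle on top of the plug: 40 long, 10 thick, 40 high; this point is 20 above its foot, and 30 above the vessel's top face while the plug is fully in. x runs along the paddle's length, y across its thickness, z up along the plug. Plug and rod weigh about 0.14 kg.
- plug_tip (a point): Lower tip of the plug's rod, on its axis, 160 below plug_grip (hidden in the vessel at first). From the paddle down: flange 34 across, 6 thick, lying on the vessel; plug 24 in diameter, 36 long; flat neck 20 by 8, 24 long; rod 10 in diameter, 70 long, tip tapered over its last 8.
- vessel_top (a point): Centre of the top face of the loose square reactor vessel (aluminium, 64 by 64, 142 high, 0.5 to 0.7 kg, capped side port), where the plug goes in; z up. It only stands in its holder, which keeps it from turning but not from being lifted: it comes up with the plug when the pull exceeds its weight.
- seals (a point): Point on the vessel's axis, 18 below vessel_top, between two rubber seals that grip the plug with 15 to 22 N of friction in all, 2 to 4 times the vessel's weight, at radius 12. It opposes the sliding direction: while the plug is being turned little is left against a pull. The plug is clear of both seals once it has risen 24; then it lifts out freely.
- stops (a point): Point on the vessel's axis, 48 below vessel_top, between two hidden stops. They let the plug turn only about 1 rad in all until it has risen 22. Where it stands between them at the start is unknown, 0.05 rad or more from either, and must be felt. Turning between them takes at most 0.3 N m; at a stop the torque rises steeply: leave off by 0.5; over 0.8 N m is too hard. Free turning after that.
- nest_floor (a point): Centre of the inner floor of the fixed square vessel holder (inside 67 by 67, walls 6 thick and 40 high), on which the vessel stands: vessel_top is 142 above this while the vessel is down. z up.
- stand_top (a point): Middle of the 16 diameter hole in the upper guide plate of the fixed drying stand, at its top face, 90 above the bench; z up. Plates 8 thick, 50 in x, 76 in y, between side walls that end flush with this face. The plug's flat neck is wider than the hole and rests on this face: then plug_tip is 70 below it, plug_grip 90 above it.
- stand_low (a point): Middle of the 16 diameter hole in the lower guide plate, at its top face, 42 straight below stand_top.
- plug: The whole plug with paddle and rod; origin on its axis at the underside of the flange, 30 below plug_grip; x along the paddle, z up.
- vessel: The reactor vessel; origin at the centre of its underside, 142 below vessel_top.
- nest: The fixed vessel holder; origin at the centre of its underside, 8 below nest_floor. Base 110 by 110.
- amber: Amber bottle, 56 in diameter, 105 high, loose bystander; origin at the centre of its underside.
- jar: White jar, 40 in diameter, 55 high, loose bystander; origin at the centre of its underside.
- vial: Small clear vial with white cap, 28 in diameter, 48 high, loose bystander; origin at the centre of its underside.
Mind the look-alikes: they are no part of the job. What is shaped like the part that bears stand_top but green or purple is not meant.

How it is judged:
By the outcome, as a careful person would: the job done as asked, in the order asked, and still so for the second after the job is handed in, with the robot touching nothing.
It also fails if it takes over 72 s, if anything falls off the work surface, if the arm or the gripper's body presses on something with over 40 N, if the wrist force passes 120 N, or if a joint passes its speed limit or range.

### The arm

A 6-joint arm with a two-finger parallel gripper is mounted at the origin on the work surface. World frame = base frame: x ahead of the robot, y to its left, z up, the work surface at z = 0. Lengths are in m, angles in rad, forces in N, time in s.
With the tool pointing down it reaches from about 0.35 to 0.85 m from the base axis. Payload 8.1 kg.
Tool frame: the origin (TCP) lies at the centre of the arm's flange, where the gripper is bolted on; the fingertips stand 186 mm ahead of it and the grasp point (between the pads) lies 167 mm ahead of it; z points along the fingers, y is the line along which they close (so a half turn about z gives the same grasp; the last joint's range is limited). The gripper opens to 93 mm and grips with 3 to 60 N. Pads are 15 mm wide; open, the fingers measure 128 mm over their backs; the gripper's body (75 mm by 188 mm) begins 65 mm behind the grasp point.
Start: joints at [-1.214, 0.13, 1.488, -0, 1.523, -0.085], TCP at [0.257, -0.542, 0.405] pointing down, gripper open.
Joint ranges: [-2.96, 2.96], [-0.89, 2.26], [0.02, 2.5], [-1.34, 4.48], [0, 2.73], [-2.66, 2.66]. Speed limits (rad/s): [2.39, 2.39, 2.79, 3.14, 3.14, 3.14].

### API

Orientations are given as a rotation vector (axis times angle).
In Python, from plant import read_state, read_camera, camera_params, robot gives the robot as it stands.
- The arm moves only by the tool carry_out, never from a script. Its argument "targets" is a list of rows, each an object of numbers: "hand": the opening in per cent of the stroke, from 0 (shut) to 100 (fully open); "x", "y", "z": the shift along the tool's x, y, z in m; "ax", "ay", "az": the turn, a rotation vector about the tool's x, y, z in rad. In form: [{"hand": .., "x": .., "y": .., "z": .., "ax": .., "ay": .., "az": ..}, ...]. A call has 1 to 8 rows; each row is the pose to reach, as a shift and turn from the pose commanded when the call began, along the tool's axes at that moment; what a row does not reach only later rows make up. A row lasts 1/8 s, in which the tool goes at most 62.5 mm and 10.7 degrees, less where a joint would pass 70% of its speed; a pose out of reach is approached as far as the arm can. A call with a gripper value outside its range is refused whole. The fingers move at their own pace and stop on an object; "newtons" is the grip in N (left out, the last holds). Time passes only in rows, so rows that repeat a pose let the fingers close. It gives the time, the measured TCP pose, the force, the opening and the grip force at its end, in the units of the state.
- read_state(): the state, without advancing time (a new reading comes with each control period).
- read_camera(name): name is "scene" or "top" or "wrist"; returns (picture, depth): 480x640x3 uint8, blue, green, red; 480x640 float32, m along the optical axis (not along the pixel's ray), 0 where there is no reading.
- camera_params(name): a dict with "fx", "fy", "cx", "cy" (pixels), "k1" (the pictures are not rectified: a ray, as slopes to the right and down, at radius r is drawn at 1 + k1 r^2 times it, then the intrinsics apply), "position" and "rotation" of the camera in the world. Camera axes: x right, y up, looking along -z (the intrinsics and any distortion apply to the point x, -y, -z); pixel columns grow to the right and rows downward; lengths in m; the calibration is good to about 2 mm. A picture is of the moment at which its call begins: read the wrist's pose just before it. camera_params takes no time and is no camera call; for the wrist camera it gives the pose at the moment of the call.
- robot.close_job(): hands the job in; it is judged then, once.
The state is a dict: "t": time; "q": joint angles; "dq": joint speeds; "joint_torque": joint torques, N m; "tool_pos": TCP position; "orientation": TCP orientation; "force": force on the tool from outside, world axes, zero at the start; "wrist_torque": the same for the moment, N m; "opening": finger opening in m; "gripper_force": force on a finger pad.
Only numpy, scipy, OpenCV 4.12 (cv2) and the standard library are available. Lean on these libraries where they do the work, as an engineer would, in place of code of your own. Each camera call takes 0.05 s, during which the arm holds its last target. There are 200 camera calls.

## Working session

There is one attempt and no reset: what is moved stays moved. The work goes in short steps, Python scripts to look and compute and a tool call to move; the robot and the scene stay as the last step left them, time stands still between calls to the robot, and variables do not carry over. Pictures are saved under pics/ and viewed, at most 10 in all, crops included, and the job is handed in when it is done.

Besides the shell and the picture viewer there is one more tool, called after "Request:" as name(argument=value, ...), one argument or row to a line, values as JSON. carry_out: Moves the arm, as the interface text tells. Its arguments: {"type":"object","properties":{"targets":{"type":"array","items":{"type":"object","properties":{"hand":{"type":"number"},"x":{"type":"number"},"y":{"type":"number"},"z":{"type":"number"},"ax":{"type":"number"},"ay":{"type":"number"},"az":{"type":"number"}}}},"newtons":{"type":"number"}},"required":["targets"]}

```bash
ls; mkdir -p pics; cat > h.py <<'E'
import numpy as np, cv2
from scipy.spatial.transform import Rotation as R
from plant import read_state, read_camera, camera_params, robot
def rot(p):
    r=np.array(p["rotation"],float)
    return r if r.shape==(3,3) else (R.from_rotvec(r).as_matrix() if r.size==3 else R.from_quat(r).as_matrix())
def ray(p,u,v):
    K=np.array([[p["fx"],0,p["cx"]],[0,p["fy"],p["cy"]],[0,0,1]])
    a=cv2.undistortPoints(np.array([[[u,v]]],float),K,np.array([p["k1"],0,0,0.]))[0,0]
    return np.array(p["position"]),rot(p)@np.array([a[0],-a[1],-1])
def at_depth(p,u,v,d):
    o,r=ray(p,u,v); return o+r*d
def at_z(p,u,v,z):
    o,r=ray(p,u,v); return o+r*(z-o[2])/r[2]
def proj(p,X):
    c=rot(p).T@(np.array(X)-np.array(p["position"])); a=np.array([c[0]/-c[2],-c[1]/-c[2]]); a=a*(1+p["k1"]*(a@a))
    return np.array([p["fx"]*a[0]+p["cx"],p["fy"]*a[1]+p["cy"]])
E
python3 - <<'E'
from h import *
for n in ("scene","top"):
    im,d=read_camera(n); p=camera_params(n); print(n,p)
    cv2.imwrite(f"pics/{n}.png",im); np.savez(f"{n}.npz",im=im,d=d)
s=read_state();print(s)
E
```

```text
pics
scene {'fx': 614.2599568116667, 'fy': 614.2599568116667, 'cx': 317.03199150122356, 'cy': 237.3125569689759, 'k1': 0.040436998706750084, 'position': array([1.36743476, 0.21800171, 0.8821017 ]), 'rotation': array([0.64154999, 0.70901825, 1.57376785])}
top {'fx': 489.5411324675205, 'fy': 489.5411324675205, 'cx': 318.7858579566144, 'cy': 240.9125256836557, 'k1': 0.02819189192235141, 'position': array([0.32626182, 0.10920231, 1.32770339]), 'rotation': array([ 0.13246913, -0.11464226, -1.56499328])}
{'t': 0.1, 'q': array([-1.21438715e+00,  1.31071482e-01,  1.48917844e+00, -5.96779364e-06,
        1.52298872e+00, -8.53755472e-02]), 'dq': array([ 0.00076938,  0.00031251, -0.00336371,  0.00043719, -0.00063796,
        0.00011631]), 'joint_torque': array([ 6.19052771e-04, -5.61341965e+01, -4.93096483e+01,  7.69997737e-02,
        2.91105034e-02, -5.39555617e-05]), 'tool_pos': array([ 0.25649191, -0.54218363,  0.40379612]), 'orientation': array([-3.06366863e+00, -6.87967459e-01,  3.58401471e-04]), 'force': array([-0.28401916, -0.35025008,  0.67088535]), 'wrist_torque': array([-0.02569873, -0.03953224,  0.01105157]), 'gripper_force': 0.0, 'opening': 0.092921039176317}
```

View pics/scene.png

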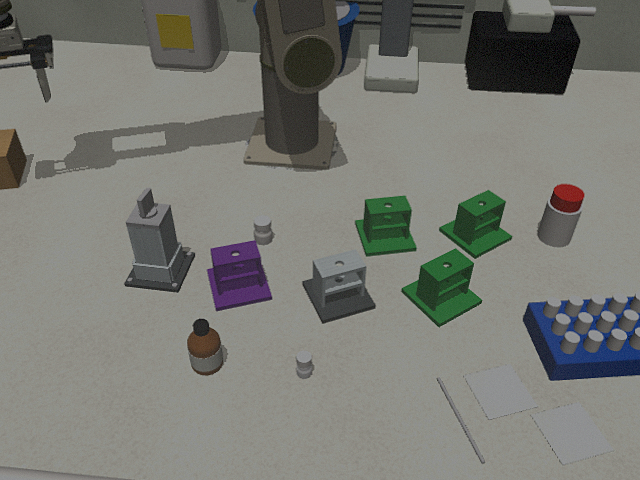

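View pics/top.png

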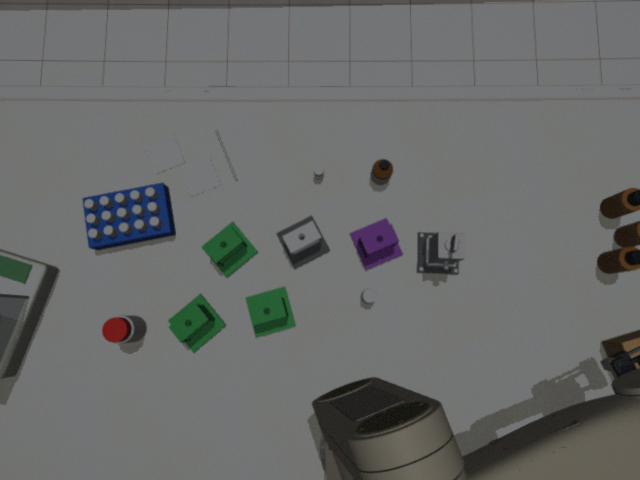

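Scene: the reactor stands at about (155,235) with its paddle at (146,203). The grey stand has its hole at (340,264). Look-alikes are purple (236,254) and green (388,207), (482,203), (445,268); only the grey one is neither green nor purple, so it fits. The bottle is at (205,348), the jar at (263,230) and the vial at (304,364). I'll confirm in one enlarged crop.

```bash
python3 - <<'E'
from h import *
s=np.load("scene.npz");t=np.load("top.npz");ps=camera_params("scene");pt=camera_params("top")
c=lambda im,u,v,w:cv2.resize(im[v-w:v+w,u-w:u+w],(400,300*400//300),interpolation=cv2.INTER_CUBIC)[:, :]
f=lambda im,u,v:cv2.resize(im[v-45:v+45,u-60:u+60],(400,300),interpolation=cv2.INTER_CUBIC)
a=np.vstack([np.hstack([f(s["im"],155,235),f(s["im"],338,285)]),np.hstack([f(t["im"],445,250),f(t["im"],303,240)])])
cv2.imwrite("pics/crop.png",np.clip(a*1.5,0,255).astype(np.uint8))
E
```

```text
(no output)
```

View pics/crop.png

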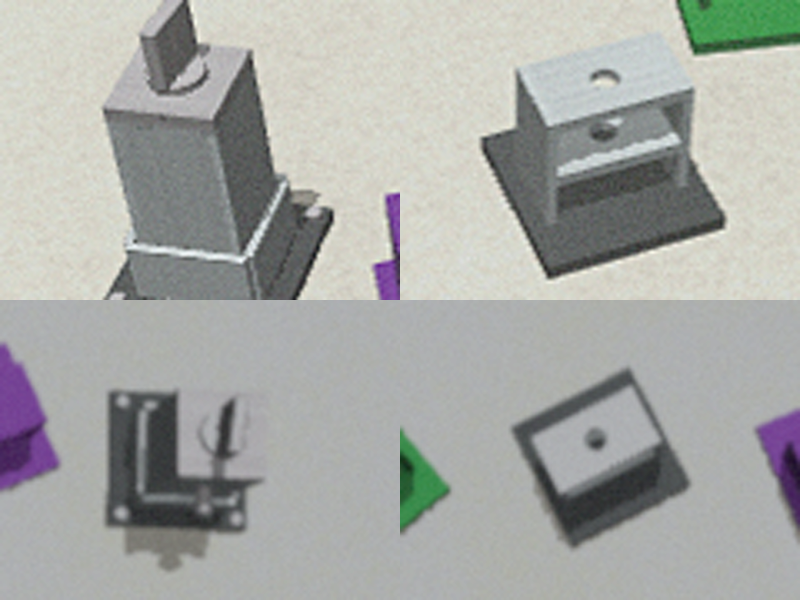

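```bash
cat >> h.py <<'E'
def tri(*obs):
    A=np.zeros((3,3));b=np.zeros(3);
    for p,u,v in obs:
        o,r=ray(p,u,v); r=r/np.linalg.norm(r); M=np.eye(3)-np.outer(r,r); A+=M; b+=M@o
    X=np.linalg.solve(A,b); return X,[float(np.linalg.norm(proj(p,X)-[u,v])) for p,u,v in obs]
E
python3 - <<'E'
from h import *
ps=camera_params("scene");pt=camera_params("top")
for n,a,b in (("flange",(149,213.4),(451,245.8)),("stand",(339.2,263.4),(301.8,236.4)),("jar",(263,217),(369,296)),("vial",(304.5,353),(318.5,173)),("amber",(201.5,321),(383,165))):
    print(n,tri((ps,*a),(pt,*b)))
print([at_z(pt,*x,.095) for x in((301.8,236.4),(451,245.8))])
print([at_z(ps,*x,.09) for x in((339.2,263.4),)],at_z(ps,149,213.4,.156),at_z(pt,451,245.8,.156))
# directions: scene stand top corners, vessel top corners, paddle top edge
f=lambda u0,v0,x,y:(u0-60+x/3.3333,v0-45+y/3.3333)
S=[at_z(ps,*f(338,285,x-400,y),.09) for x,y in((516,72),(662,36),(693,90),(550,125))]
V=[at_z(ps,*f(155,235,x,y),.15) for x,y in((105,108),(135,45),(250,50),(214,122))]
P=[at_z(ps,*f(155,235,x,y),.20) for x,y in((142,38),(170,0))]
print(np.round(S,3),np.mean(S,0));print(np.round(V,3),np.mean(V,0));print(np.round(P,3))
s=read_state();T=R.from_rotvec(s["orientation"]).as_matrix();print(T.round(3));pw=camera_params("wrist");print(T.T@(pw["position"]-s["tool_pos"]),(T.T@rot(pw)).round(3),pw["fx"])
E
```

```text
flange (array([ 0.50184826, -0.19700924,  0.14705891]), [0.4660027597693935, 0.3609369289399939])
stand (array([0.5344421 , 0.16842606, 0.08884159]), [0.6288541904690468, 0.4583431132979242])
jar (array([ 0.38398099, -0.00460434,  0.0616999 ]), [0.42446438321822855, 0.3478554880075664])
vial (array([0.71596107, 0.12644808, 0.04563873]), [0.5796512675291837, 0.36354918655064306])
amber (array([ 0.71861807, -0.04245236,  0.10765693]), [0.47490226914945965, 0.3028767457603501])
[array([0.53350412, 0.16696502, 0.095     ]), array([ 0.50981563, -0.21140077,  0.095     ])]
[array([0.53551577, 0.16966518, 0.09      ])] [ 0.51246929 -0.19104968  0.156     ] [ 0.50073252 -0.19553581  0.156     ]
[[0.537 0.12  0.09 ]
 [0.497 0.2   0.09 ]
 [0.539 0.22  0.09 ]
 [0.576 0.144 0.09 ]] [0.53717238 0.17077392 0.09      ]
[[ 0.536 -0.227  0.15 ]
 [ 0.479 -0.229  0.15 ]
 [ 0.476 -0.163  0.15 ]
 [ 0.54  -0.164  0.15 ]] [ 0.50789878 -0.1957786   0.15      ]
[[ 0.534 -0.197  0.2  ]
 [ 0.499 -0.193  0.2  ]]
[[ 0.904  0.428 -0.001]
 [ 0.428 -0.904  0.002]
 [ 0.    -0.002 -1.   ]]
[0.07714704 0.0002226  0.02014417] [[-0.     0.961  0.277]
 [ 1.     0.001 -0.001]
 [-0.001  0.277 -0.961]] 429.10500801978054
```

Request:
carry_out(
  targets=[
    {"x": 0.02, "y": -0.01, "z": -0.046, "az": 0.06},
    {"x": 0.373, "y": -0.206, "z": -0.046, "az": 0.442},
    {"x": 0.373, "y": -0.206, "z": -0.046, "az": 0.442},
    {"x": 0.373, "y": -0.206, "z": -0.046, "az": 0.442},
    {"x": 0.373, "y": -0.206, "z": -0.046, "az": 0.442},
    {"x": 0.373, "y": -0.206, "z": -0.046, "az": 0.442},
    {"x": 0.373, "y": -0.206, "z": -0.046, "az": 0.442},
    {"x": 0.373, "y": -0.206, "z": -0.046, "az": 0.442},
  ],
)

```text
schema error: expected keys hand, x, y, z, ax, ay, az
```

Request:
carry_out(
  targets=[
    {"x": 0},
    {"x": 0},
  ],
)

```text
schema error: expected keys hand, x, y, z, ax, ay, az
```

```bash
cat >> h.py <<'E'
def wrist(n):
    s=read_state();p=camera_params("wrist");im,d=read_camera("wrist")
    cv2.imwrite(f"pics/{n}.png",im);np.savez(n+".npz",im=im,d=d,s=np.array([s,p],dtype=object))
    print(s["t"],s["tool_pos"].round(4),R.from_rotvec(s["orientation"]).as_matrix().round(3).tolist(),s["q"].round(3))
def load(n):
    z=np.load(n+".npz",allow_pickle=True);return z["im"],z["d"],z["s"][0],z["s"][1]
E
python3 -c "
from h import *
wrist('w1')"
```

```text
0.1 [ 0.2565 -0.5422  0.4038] [[0.904, 0.428, -0.001], [0.428, -0.904, 0.002], [0.0, -0.002, -1.0]] [-1.214  0.131  1.489 -0.     1.523 -0.085]
```

View pics/w1.png

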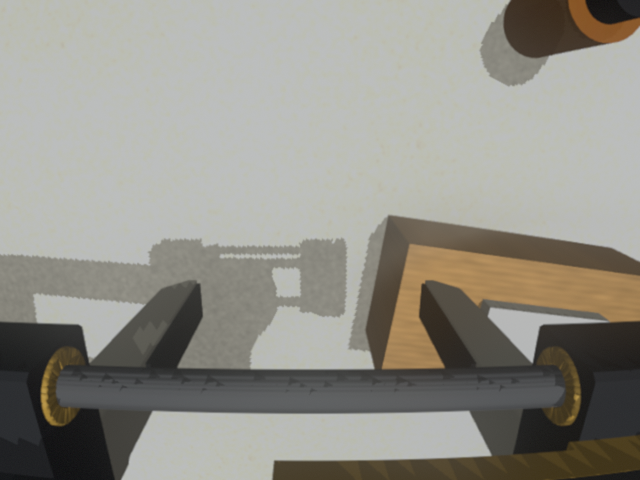

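Camera view is partly blocked by the fingers; I'll look with the plug ahead of the hand. The start picture shows only a wooden box at (500,290).

Request:
carry_out(
  targets=[
    {"hand": 100, "x": 0.02, "y": -0.01, "z": -0.046, "ax": 0, "ay": 0, "az": 0.06},
    {"hand": 100, "x": 0.309, "y": -0.236, "z": -0.046, "ax": 0, "ay": 0, "az": 0.442},
    {"hand": 100, "x": 0.309, "y": -0.236, "z": -0.046, "ax": 0, "ay": 0, "az": 0.442},
    {"hand": 100, "x": 0.309, "y": -0.236, "z": -0.046, "ax": 0, "ay": 0, "az": 0.442},
    {"hand": 100, "x": 0.309, "y": -0.236, "z": -0.046, "ax": 0, "ay": 0, "az": 0.442},
    {"hand": 100, "x": 0.309, "y": -0.236, "z": -0.046, "ax": 0, "ay": 0, "az": 0.442},
    {"hand": 100, "x": 0.309, "y": -0.236, "z": -0.046, "ax": 0, "ay": 0, "az": 0.442},
    {"hand": 100, "x": 0.309, "y": -0.236, "z": -0.046, "ax": 0, "ay": 0, "az": 0.442},
  ],
)

```text
t: 1.15
tool_pos: [0.4362, -0.1937, 0.4506]
orientation: [-3.141, -0.009, -0.0]
force: [-0.8, -0.1, 0.1]
opening: 0.0932
gripper_force: 0.0
```

Request:
carry_out(
  targets=[
    {"hand": 100, "x": 0, "y": 0, "z": 0, "ax": 0, "ay": 0, "az": 0},
    {"hand": 100, "x": 0, "y": 0, "z": 0, "ax": 0, "ay": 0, "az": 0},
  ],
)

```text
t: 1.4
tool_pos: [0.4345, -0.1981, 0.4505]
orientation: [3.141, -0.003, -0.001]
force: [-0.4, 0.0, 0.1]
opening: 0.0932
gripper_force: 0.0
```

```bash
python3 -c "
from h import *
wrist('w2')"
```

```text
1.4 [ 0.4345 -0.1981  0.4505] [[1.0, -0.002, -0.001], [-0.002, -1.0, -0.0], [-0.0, 0.0, -1.0]] [-0.535 -0.221  1.746 -0.     1.617  1.038]
```

Request:
carry_out(
  targets=[
    {"hand": 100, "x": -0.04, "y": 0, "z": 0, "ax": 0, "ay": 0, "az": 0},
    {"hand": 100, "x": -0.04, "y": 0, "z": 0, "ax": 0, "ay": 0, "az": 0},
    {"hand": 100, "x": -0.04, "y": 0, "z": 0, "ax": 0, "ay": 0, "az": 0},
  ],
)

```text
t: 1.82
tool_pos: [0.3949, -0.1977, 0.451]
orientation: [3.141, -0.003, 0.001]
force: [1.5, -0.4, 0.4]
opening: 0.093
gripper_force: 0.0
```

```bash
python3 -c "
from h import *
wrist('w3')
a=load('w2')[0];b=load('w3')[0]
cv2.imwrite('pics/w23.png',np.hstack([cv2.resize(x[:,100:540],(400,436)) for x in(a,b)]))"
```

```text
1.825 [ 0.3949 -0.1977  0.451 ] [[1.0, -0.002, 0.001], [-0.002, -1.0, -0.0], [0.001, 0.0, -1.0]] [-0.58  -0.325  1.831  0.     1.635  0.992]
```

View pics/w23.png

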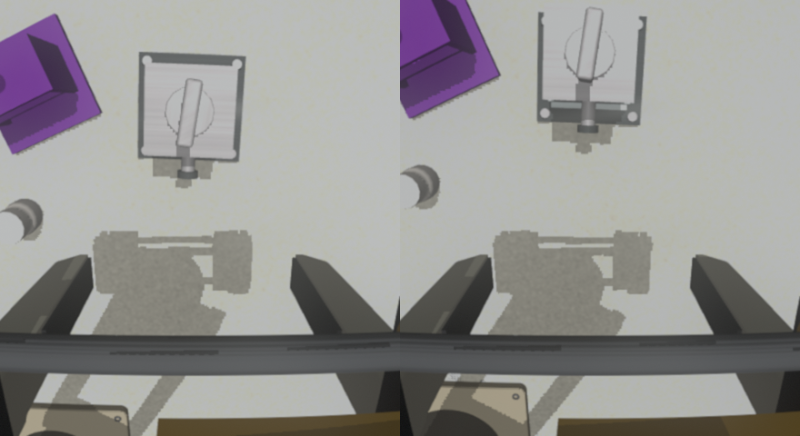

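The left half is w2: paddle top at about (190,112), flange (189,110), side port toward the robot (187,165). In w3 on the right, the paddle is at (592,42). I'll measure the paddle from depth in both views and check its height by triangulation.

```bash
cat > pm.py <<'E'
from h import *
def cloud(n):
    im,d,s,p=load(n);K=np.array([[p["fx"],0,p["cx"]],[0,p["fy"],p["cy"]],[0,0,1.]])
    v,u=np.mgrid[:480,:640];uv=np.stack([u,v],-1).reshape(-1,1,2).astype(float)
    a=cv2.undistortPoints(uv,K,np.array([p["k1"],0,0,0.]))[:,0]
    X=np.c_[a[:,0],-a[:,1],-np.ones(len(a))]*d.reshape(-1,1)
    return (X@rot(p).T+p["position"]).reshape(480,640,3),p,d
E
python3 - <<'E'
from pm import *
obs=[]
for n in("w2","w3"):
    W,p,d=cloud(n)
    near=(np.hypot(W[...,0]-.505,W[...,1]+.196)<.045)&(d>0)
    m=near&(W[...,2]>.19); P=W[m]
    print(n,m.sum(),"z med",np.median(P[:,2]),end=" ")
    r=cv2.minAreaRect((P[:,:2]*1000).astype(np.float32)); print(r)
    v,u=np.nonzero(m); q=cv2.minAreaRect(np.c_[u,v].astype(np.float32)); print(q); obs.append((p,*q[0]))
    f=near&(W[...,2]>.153)&(W[...,2]<.165);print("flange",f.sum(),W[f].mean(0),np.median(W[f][:,2]))
    c,rad=cv2.minEnclosingCircle((W[f][:,:2]*1000).astype(np.float32));print(c,rad)
    g=near&(W[...,2]>.135)&(W[...,2]<.151);print("vtop z",np.median(W[g][:,2]))
print(tri(*obs))
E
```

```text
w2 8936 z med 0.3645183027757043 ((488.57708740234375, -204.48297119140625), (41.742488861083984, 65.17059326171875), 69.35759735107422)
((341.00665283203125, 279.28216552734375), (224.2684326171875, 331.2545471191406), 24.33708953857422)
flange 1299 [ 0.50472832 -0.19724146  0.15584182] 0.1558278792051172
(504.6889953613281, -197.16590881347656) 16.98844337463379
vtop z 0.1498589438014033
w3 1555 z med 0.19573378894218882 ((504.8254089355469, -197.27626037597656), (10.287056922912598, 40.226715087890625), 80.69043731689453)
((308.3053894042969, 47.7324333190918), (19.963211059570312, 80.26875305175781), 8.972625732421875)
flange 1375 [ 0.50444504 -0.1976859   0.15589855] 0.15586743380104712
(502.9705810546875, -197.1583251953125) 18.477243423461914
vtop z 0.14986817132587132
(array([ 0.48247235, -0.20088429,  0.35945697]), [17.076481285936225, 19.38573329039652])
```

```bash
python3 - <<'E'
from pm import *
obs=[]
for n in("w2","w3"):
    W,p,d=cloud(n)
    m=(np.hypot(W[...,0]-.505,W[...,1]+.197)<.03)&(W[...,2]>.185)&(W[...,2]<.21);P=W[m]
    print(n,m.sum(),np.percentile(P[:,2],[5,50,90]),cv2.minAreaRect((P[:,:2]*1000).astype(np.float32)))
    m&=W[...,2]>.197; v,u=np.nonzero(m);q=cv2.minAreaRect(np.c_[u,v].astype(np.float32));print(q);obs.append((p,*q[0]))
print(tri(*obs)); s=read_state();print(s["force"],s["wrist_torque"])
E
```

```text
w2 1408 [0.19419924 0.19565287 0.19661264] ((504.67376708984375, -197.19627380371094), (10.146971702575684, 40.192665100097656), 80.61270904541016)
((307.907958984375, 125.90750885009766), (15.411641120910645, 70.20185089111328), 9.605203628540039)
w3 1564 [0.1941498  0.19572611 0.19673525] ((504.8254089355469, -197.27626037597656), (10.287056922912598, 40.226715087890625), 80.69043731689453)
((308.39306640625, 47.94508743286133), (16.878347396850586, 71.08673095703125), 8.746162414550781)
(array([ 0.5041636 , -0.19727757,  0.19844435]), [0.09203321048949697, 0.09516523100902988])
[-0.27568501 -0.00517062 -0.62307172] [0.01752603 0.02744322 0.01629724]
```

Request:
carry_out(
  targets=[
    {"hand": 70, "x": 0.055, "y": 0, "z": 0.01, "ax": 0, "ay": 0, "az": 0.08},
    {"hand": 50, "x": 0.11, "y": -0.0005, "z": 0.02, "ax": 0, "ay": 0, "az": 0.16},
    {"hand": 50, "x": 0.11, "y": -0.0005, "z": 0.03, "ax": 0, "ay": 0, "az": 0.16},
    {"hand": 50, "x": 0.11, "y": -0.0005, "z": 0.07, "ax": 0, "ay": 0, "az": 0.16},
    {"hand": 50, "x": 0.11, "y": -0.0005, "z": 0.1, "ax": 0, "ay": 0, "az": 0.16},
    {"hand": 50, "x": 0.11, "y": -0.0005, "z": 0.1, "ax": 0, "ay": 0, "az": 0.16},
    {"hand": 50, "x": 0.11, "y": -0.0005, "z": 0.1, "ax": 0, "ay": 0, "az": 0.16},
  ],
)

```text
t: 2.75
tool_pos: [0.5052, -0.1967, 0.3523]
orientation: [3.131, -0.251, 0.003]
force: [1.0, 0.0, 1.3]
opening: 0.0464
gripper_force: 0.0
```

```bash
cat > st.py <<'E'
from h import *
def st():
    s=read_state();T=R.from_rotvec(s["orientation"]).as_matrix()
    print("t",round(s["t"],2),"pos",s["tool_pos"].round(4),"yaw",round(float(np.arctan2(T[1,0],T[0,0])),4),"tilt",T[:2,2].round(4),"F",s["force"].round(2),"M",s["wrist_torque"].round(3),"op",round(s["opening"],4),"gf",round(s["gripper_force"],1),"q6",round(s["q"][5],3))
st()
E
python3 st.py
```

```text
t 2.75 pos [ 0.5052 -0.1967  0.3523] yaw -0.1601 tilt [ 0.0016 -0.0009] F [0.99 0.04 1.27] M [ 0.08   0.018 -0.007] op 0.0464 gf 0.0 q6 1.265
```

Request:
carry_out(
  newtons=20,
  targets=[
    {"hand": 30, "x": 0, "y": 0, "z": 0.002, "ax": 0, "ay": 0, "az": 0},
    {"hand": 12, "x": 0, "y": 0, "z": 0.002, "ax": 0, "ay": 0, "az": 0},
    {"hand": 0, "x": 0, "y": 0, "z": 0.002, "ax": 0, "ay": 0, "az": 0},
    {"hand": 0, "x": 0, "y": 0, "z": 0.002, "ax": 0, "ay": 0, "az": 0},
    {"hand": 0, "x": 0, "y": 0, "z": 0.002, "ax": 0, "ay": 0, "az": 0},
  ],
)

```text
t: 3.38
tool_pos: [0.505, -0.1966, 0.3489]
orientation: [3.131, -0.251, 0.0]
force: [-0.6, -1.4, 0.8]
opening: 0.0103
gripper_force: 20.0
```

```bash
python3 st.py
```

```text
t 3.38 pos [ 0.505  -0.1966  0.3489] yaw -0.1603 tilt [ 0.0001 -0.0006] F [-0.61 -1.39  0.85] M [-0.237  0.088 -0.045] op 0.0103 gf 20.0 q6 1.265
```

Request:
carry_out(
  newtons=55,
  targets=[
    {"hand": 0, "x": 0, "y": 0, "z": 0, "ax": 0, "ay": 0, "az": 0},
    {"hand": 0, "x": 0, "y": 0, "z": 0, "ax": 0, "ay": 0, "az": 0.02},
    {"hand": 0, "x": 0, "y": 0, "z": 0, "ax": 0, "ay": 0, "az": 0.04},
  ],
)

```text
t: 3.75
tool_pos: [0.505, -0.1964, 0.3489]
orientation: [-3.125, 0.316, 0.0]
force: [-0.8, -1.4, 2.9]
opening: 0.0099
gripper_force: 55.0
```

```bash
python3 st.py
```

```text
t 3.75 pos [ 0.505  -0.1964  0.3489] yaw -0.2016 tilt [-0.      0.0002] F [-0.78 -1.42  2.89] M [-0.091  0.291  0.145] op 0.0099 gf 55.0 q6 1.307
```

Request:
carry_out(
  targets=[
    {"hand": 0, "x": 0, "y": 0, "z": 0, "ax": 0, "ay": 0, "az": 0},
  ],
)

```text
t: 3.88
tool_pos: [0.505, -0.1964, 0.3489]
orientation: [-3.126, 0.315, -0.0]
force: [-0.5, 0.0, 4.1]
opening: 0.0094
gripper_force: 55.0
```

```bash
python3 st.py
```

```text
t 3.88 pos [ 0.505  -0.1964  0.3489] yaw -0.2006 tilt [0.     0.0001] F [-0.49  0.01  4.05] M [-0.08   0.341  0.096] op 0.0094 gf 55.0 q6 1.306
```

Request:
carry_out(
  newtons=30,
  targets=[
    {"hand": 0, "x": 0, "y": 0, "z": -0.0003, "ax": 0, "ay": 0, "az": 0.02},
    {"hand": 0, "x": 0, "y": 0, "z": -0.0003, "ax": 0, "ay": 0, "az": 0.04},
  ],
)

```text
t: 4.12
tool_pos: [0.505, -0.1963, 0.3489]
orientation: [-3.118, 0.378, -0.0]
force: [-0.7, 0.3, 1.5]
opening: 0.0098
gripper_force: 30.0
```

```bash
python3 st.py
```

```text
t 4.12 pos [ 0.505  -0.1963  0.3489] yaw -0.2414 tilt [0.0001 0.0004] F [-0.7   0.26  1.55] M [0.03  0.171 0.197] op 0.0098 gf 30.0 q6 1.347
```

Request:
carry_out(
  targets=[
    {"hand": 0, "x": 0, "y": 0, "z": -0.0003, "ax": 0, "ay": 0, "az": 0.02},
    {"hand": 0, "x": 0, "y": 0, "z": -0.0003, "ax": 0, "ay": 0, "az": 0.04},
  ],
)

```text
t: 4.38
tool_pos: [0.5049, -0.1964, 0.3489]
orientation: [-3.11, 0.441, 0.001]
force: [-0.9, 0.2, -1.7]
opening: 0.0097
gripper_force: 30.0
```

```bash
python3 st.py
```

```text
t 4.38 pos [ 0.5049 -0.1964  0.3489] yaw -0.2816 tilt [-0.0007  0.0003] F [-0.87  0.18 -1.71] M [-0.096  0.111  0.169] op 0.0097 gf 30.0 q6 1.387
```

Request:
carry_out(
  targets=[
    {"hand": 0, "x": 0, "y": 0, "z": -0.0001, "ax": 0, "ay": 0, "az": 0.02},
    {"hand": 0, "x": 0, "y": 0, "z": -0.0002, "ax": 0, "ay": 0, "az": 0.04},
  ],
)

```text
t: 4.62
tool_pos: [0.5048, -0.1964, 0.349]
orientation: [-3.101, 0.503, 0.002]
force: [1.1, -0.3, -3.7]
opening: 0.01
gripper_force: 30.0
```

```bash
python3 st.py
```

```text
t 4.62 pos [ 0.5048 -0.1964  0.349 ] yaw -0.3216 tilt [-0.001   0.0004] F [ 1.06 -0.31 -3.7 ] M [-0.128 -0.083  0.19 ] op 0.01 gf 30.0 q6 1.427
```

Request:
carry_out(
  targets=[
    {"hand": 0, "x": 0, "y": 0, "z": -0.0001, "ax": 0, "ay": 0, "az": 0.02},
    {"hand": 0, "x": 0, "y": 0, "z": -0.0002, "ax": 0, "ay": 0, "az": 0.04},
  ],
)

```text
t: 4.88
tool_pos: [0.5048, -0.1964, 0.3492]
orientation: [-3.09, 0.565, 0.001]
force: [0.5, -1.5, -6.2]
opening: 0.0098
gripper_force: 30.0
```

```bash
python3 st.py
```

```text
t 4.88 pos [ 0.5048 -0.1964  0.3492] yaw -0.3615 tilt [-0.0008  0.0004] F [ 0.55 -1.51 -6.21] M [-0.113  0.084  0.186] op 0.0098 gf 30.0 q6 1.467
```

Request:
carry_out(
  targets=[
    {"hand": 0, "x": 0, "y": 0, "z": 0.0001, "ax": 0, "ay": 0, "az": 0.02},
    {"hand": 0, "x": 0, "y": 0, "z": 0.0001, "ax": 0, "ay": 0, "az": 0.04},
  ],
)

```text
t: 5.12
tool_pos: [0.5049, -0.1964, 0.3495]
orientation: [-3.078, 0.627, 0.001]
force: [-0.8, -1.6, -4.8]
opening: 0.0099
gripper_force: 30.0
```

```bash
python3 st.py
```

```text
t 5.12 pos [ 0.5049 -0.1964  0.3495] yaw -0.4016 tilt [-0.0004  0.0002] F [-0.77 -1.6  -4.82] M [-0.161  0.107  0.151] op 0.0099 gf 30.0 q6 1.507
```

Request:
carry_out(
  targets=[
    {"hand": 0, "x": 0, "y": 0, "z": 0, "ax": 0, "ay": 0, "az": 0.02},
    {"hand": 0, "x": 0, "y": 0, "z": 0, "ax": 0, "ay": 0, "az": 0.04},
  ],
)

```text
t: 5.38
tool_pos: [0.505, -0.1965, 0.3497]
orientation: [-3.065, 0.688, 0.0]
force: [-0.9, -0.1, -5.0]
opening: 0.0098
gripper_force: 30.0
```

```bash
python3 st.py
```

```text
t 5.38 pos [ 0.505  -0.1965  0.3497] yaw -0.4416 tilt [-0.0001  0.    ] F [-0.91 -0.15 -5.03] M [-0.047  0.21   0.117] op 0.0098 gf 30.0 q6 1.547
```

```bash
cat > vt.py <<'E'
from pm import *
import sys
def vt(n,dz=.006):
    s=read_state();p=camera_params("wrist");im,d=read_camera("wrist");np.savez(n+".npz",im=im,d=d,s=np.array([s,p],dtype=object))
    W,p,d=cloud(n);x=W[...,0]-.505;y=W[...,1]+.197;r=np.hypot(x,y)
    m=(abs(x)<.03)&(abs(y)<.03)&(r>.0195)&(W[...,2]>.142)&(W[...,2]<.155)&(d>0)
    b=(np.maximum(abs(x),abs(y))<.053)&(np.maximum(abs(x),abs(y))>.042)&(W[...,2]<.015)&(W[...,2]>0)&(d>0)
    t=(np.maximum(abs(x),abs(y))>.07)&(W[...,2]<.01)&(W[...,2]>-.01)&(d>0)&(r<.15)
    print(n,"vtop",m.sum(),W[m][:,2].mean() if m.any() else None,"nestbase",b.sum(),np.median(W[b][:,2]) if b.any() else None,"table",t.sum(),np.median(W[t][:,2]) if t.any() else None)
vt(sys.argv[1])
E
python3 vt.py w4; python3 st.py
python3 - <<'E'
from pm import *
for n in("w2","w3"):
    W,p,d=cloud(n);x=W[...,0]-.505;y=W[...,1]+.197;r=np.hypot(x,y)
    m=(abs(x)<.03)&(abs(y)<.03)&(r>.0195)&(W[...,2]>.142)&(W[...,2]<.155)&(d>0)
    b=(np.maximum(abs(x),abs(y))<.053)&(np.maximum(abs(x),abs(y))>.042)&(W[...,2]<.015)&(W[...,2]>0)&(d>0)
    t=(np.maximum(abs(x),abs(y))>.07)&(W[...,2]<.01)&(W[...,2]>-.01)&(d>0)&(r<.15)
    print(n,m.sum(),W[m][:,2].mean(),np.median(W[b][:,2]),np.median(W[t][:,2]))
E
```

```text
w4 vtop 7113 0.14978072517802185 nestbase 4176 0.007974182112625988 table 61672 -0.00010374723054393242
t 5.42 pos [ 0.505  -0.1964  0.3497] yaw -0.4426 tilt [0.0001 0.    ] F [-0.87 -1.78 -4.56] M [-0.023  0.182  0.052] op 0.0099 gf 30.0 q6 1.548
w2 5732 0.14992490988997453 0.008018678262055767 -0.00010812677616042765
w3 6136 0.14993549799127595 0.007994530644519271 -6.218003125096905e-05
```

The vessel top still reads 149.8 mm, so the vessel is down and the plug is rising. I'll keep turning towards the stop.

Request:
carry_out(
  targets=[
    {"hand": 0, "x": 0, "y": 0, "z": -0.0001, "ax": 0, "ay": 0, "az": 0.02},
    {"hand": 0, "x": 0, "y": 0, "z": -0.0001, "ax": 0, "ay": 0, "az": 0.04},
  ],
)

```text
t: 5.68
tool_pos: [0.505, -0.1965, 0.3498]
orientation: [3.051, -0.749, 0.0]
force: [-1.0, -1.0, -4.4]
opening: 0.0097
gripper_force: 30.0
```

```bash
python3 st.py
```

```text
t 5.67 pos [ 0.505  -0.1965  0.3498] yaw -0.4816 tilt [ 0.0001 -0.0001] F [-1.01 -1.05 -4.42] M [-0.142  0.305  0.13 ] op 0.0097 gf 30.0 q6 1.587
```

Request:
carry_out(
  targets=[
    {"hand": 0, "x": 0, "y": 0, "z": -0.0001, "ax": 0, "ay": 0, "az": 0.02},
    {"hand": 0, "x": 0, "y": 0, "z": -0.0001, "ax": 0, "ay": 0, "az": 0.04},
  ],
)

```text
t: 5.92
tool_pos: [0.505, -0.1965, 0.35]
orientation: [3.035, -0.81, 0.0]
force: [-1.5, -1.0, -4.4]
opening: 0.0097
gripper_force: 30.0
```

```bash
python3 st.py
```

```text
t 5.92 pos [ 0.505  -0.1965  0.35  ] yaw -0.5216 tilt [ 0.0002 -0.0002] F [-1.45 -0.99 -4.38] M [-0.135  0.187  0.18 ] op 0.0097 gf 30.0 q6 1.627
```

Request:
carry_out(
  targets=[
    {"hand": 0, "x": 0, "y": 0, "z": -0.0001, "ax": 0, "ay": 0, "az": 0.02},
    {"hand": 0, "x": 0, "y": 0, "z": -0.00015, "ax": 0, "ay": 0, "az": 0.04},
  ],
)

```text
t: 6.18
tool_pos: [0.505, -0.1966, 0.3501]
orientation: [3.018, -0.87, 0.0]
force: [-2.7, -1.4, -3.7]
opening: 0.0096
gripper_force: 30.0
```

```bash
python3 st.py
```

```text
t 6.17 pos [ 0.505  -0.1966  0.3501] yaw -0.5616 tilt [ 0.0001 -0.0003] F [-2.71 -1.44 -3.65] M [-0.367  0.38   0.203] op 0.0096 gf 30.0 q6 1.667
```

Request:
carry_out(
  targets=[
    {"hand": 0, "x": 0, "y": 0, "z": -0.0001, "ax": 0, "ay": 0, "az": 0.02},
    {"hand": 0, "x": 0, "y": 0, "z": -0.00015, "ax": 0, "ay": 0, "az": 0.04},
  ],
)

```text
t: 6.42
tool_pos: [0.505, -0.1966, 0.3502]
orientation: [3.0, -0.931, 0.0]
force: [-0.8, -2.7, -3.9]
opening: 0.0097
gripper_force: 30.0
```

```bash
python3 st.py
```

```text
t 6.42 pos [ 0.505  -0.1966  0.3502] yaw -0.6016 tilt [-0.     -0.0003] F [-0.77 -2.68 -3.9 ] M [-0.434  0.337  0.272] op 0.0097 gf 30.0 q6 1.707
```

Request:
carry_out(
  targets=[
    {"hand": 0, "x": 0, "y": 0, "z": -0.0001, "ax": 0, "ay": 0, "az": 0.015},
    {"hand": 0, "x": 0, "y": 0, "z": -0.0001, "ax": 0, "ay": 0, "az": 0.025},
  ],
)

```text
t: 6.68
tool_pos: [0.505, -0.1965, 0.3502]
orientation: [2.989, -0.967, 0.0]
force: [-0.3, -1.9, -5.0]
opening: 0.0096
gripper_force: 30.1
```

```bash
python3 st.py
```

```text
t 6.67 pos [ 0.505  -0.1965  0.3502] yaw -0.6259 tilt [ 0.0001 -0.0002] F [-0.33 -1.86 -4.98] M [-0.677  0.268  0.298] op 0.0096 gf 30.1 q6 1.731
```

Request:
carry_out(
  targets=[
    {"hand": 0, "x": 0, "y": 0, "z": 0, "ax": 0, "ay": 0, "az": 0.01},
    {"hand": 0, "x": 0, "y": 0, "z": 0, "ax": 0, "ay": 0, "az": 0.02},
  ],
)

```text
t: 6.92
tool_pos: [0.505, -0.1965, 0.3503]
orientation: [2.979, -0.997, 0.0]
force: [-0.3, -2.7, -4.2]
opening: 0.0099
gripper_force: 30.2
```

```bash
python3 st.py
```

```text
t 6.92 pos [ 0.505  -0.1965  0.3503] yaw -0.6458 tilt [-0.     -0.0003] F [-0.31 -2.66 -4.17] M [-0.701  0.3    0.407] op 0.0099 gf 30.2 q6 1.751
```

Stop felt (0.41 N m) near yaw −0.62. Now I'll swing back, keeping the pull gentle.

Request:
carry_out(
  targets=[
    {"hand": 0, "x": 0, "y": 0, "z": 0, "ax": 0, "ay": 0, "az": -0.06},
    {"hand": 0, "x": 0, "y": 0, "z": -0.0002, "ax": 0, "ay": 0, "az": -0.12},
    {"hand": 0, "x": 0, "y": 0, "z": -0.0004, "ax": 0, "ay": 0, "az": -0.18},
    {"hand": 0, "x": 0, "y": 0, "z": -0.0006, "ax": 0, "ay": 0, "az": -0.24},
  ],
)

```text
t: 7.42
tool_pos: [0.5051, -0.1962, 0.3507]
orientation: [-3.077, 0.63, -0.0]
force: [0.2, -1.7, -5.3]
opening: 0.0098
gripper_force: 30.0
```

```bash
python3 st.py
```

```text
t 7.42 pos [ 0.5051 -0.1962  0.3507] yaw -0.404 tilt [0.0004 0.0008] F [ 0.17 -1.66 -5.33] M [-0.368  0.05  -0.241] op 0.0098 gf 30.0 q6 1.509
```

Request:
carry_out(
  targets=[
    {"hand": 0, "x": 0, "y": 0, "z": -0.0002, "ax": 0, "ay": 0, "az": -0.06},
    {"hand": 0, "x": 0, "y": 0, "z": -0.0004, "ax": 0, "ay": 0, "az": -0.12},
    {"hand": 0, "x": 0, "y": 0, "z": -0.0006, "ax": 0, "ay": 0, "az": -0.18},
    {"hand": 0, "x": 0, "y": 0, "z": -0.0008, "ax": 0, "ay": 0, "az": -0.24},
  ],
)

```text
t: 7.92
tool_pos: [0.5051, -0.1961, 0.3515]
orientation: [-3.13, 0.257, -0.0]
force: [-0.8, -0.6, -4.0]
opening: 0.0098
gripper_force: 30.0
```

```bash
python3 st.py; python3 vt.py w5
```

```text
t 7.92 pos [ 0.5051 -0.1961  0.3515] yaw -0.1639 tilt [0.0002 0.0012] F [-0.79 -0.64 -4.01] M [-0.103  0.123 -0.114] op 0.0098 gf 30.0 q6 1.269
w5 vtop 6631 0.1500185635310176 nestbase 3732 0.007961370496378767 table 61894 -0.00010555819145105505
```

Request:
carry_out(
  targets=[
    {"hand": 0, "x": 0, "y": 0, "z": -0.0002, "ax": 0, "ay": 0, "az": -0.06},
    {"hand": 0, "x": 0, "y": 0, "z": -0.0004, "ax": 0, "ay": 0, "az": -0.12},
    {"hand": 0, "x": 0, "y": 0, "z": -0.0006, "ax": 0, "ay": 0, "az": -0.18},
    {"hand": 0, "x": 0, "y": 0, "z": -0.0008, "ax": 0, "ay": 0, "az": -0.24},
  ],
)

```text
t: 8.48
tool_pos: [0.505, -0.1961, 0.3524]
orientation: [-3.138, -0.118, -0.0]
force: [-1.0, 0.0, -4.0]
opening: 0.0096
gripper_force: 30.0
```

```bash
python3 st.py
```

```text
t 8.47 pos [ 0.505  -0.1961  0.3524] yaw 0.0752 tilt [0.0001 0.001 ] F [-0.99  0.01 -4.  ] M [-0.009  0.208 -0.247] op 0.0096 gf 30.0 q6 1.03
```

Request:
carry_out(
  targets=[
    {"hand": 0, "x": 0, "y": 0, "z": -0.0001, "ax": 0, "ay": 0, "az": -0.03},
    {"hand": 0, "x": 0, "y": 0, "z": -0.0002, "ax": 0, "ay": 0, "az": -0.06},
    {"hand": 0, "x": 0, "y": 0, "z": -0.0003, "ax": 0, "ay": 0, "az": -0.09},
  ],
)

```text
t: 8.85
tool_pos: [0.505, -0.1963, 0.3526]
orientation: [-3.13, -0.26, 0.0]
force: [0.3, 0.3, -4.5]
opening: 0.01
gripper_force: 30.0
```

```bash
python3 st.py
```

```text
t 8.85 pos [ 0.505  -0.1963  0.3526] yaw 0.166 tilt [-0.0001  0.0004] F [ 0.33  0.25 -4.47] M [ 0.044  0.004 -0.165] op 0.01 gf 30.0 q6 0.939
```

Request:
carry_out(
  targets=[
    {"hand": 0, "x": 0, "y": 0, "z": -0.0001, "ax": 0, "ay": 0, "az": -0.03},
    {"hand": 0, "x": 0, "y": 0, "z": -0.0002, "ax": 0, "ay": 0, "az": -0.06},
    {"hand": 0, "x": 0, "y": 0, "z": -0.0003, "ax": 0, "ay": 0, "az": -0.08},
  ],
)

```text
t: 9.22
tool_pos: [0.505, -0.1964, 0.353]
orientation: [-3.118, -0.386, 0.0]
force: [-1.2, 0.5, -5.0]
opening: 0.0099
gripper_force: 30.0
```

```bash
python3 st.py
```

```text
t 9.22 pos [ 0.505  -0.1964  0.353 ] yaw 0.2463 tilt [-0.0001  0.0001] F [-1.2   0.54 -5.02] M [ 0.032  0.124 -0.101] op 0.0099 gf 30.0 q6 0.859
```

Request:
carry_out(
  targets=[
    {"hand": 0, "x": 0, "y": 0, "z": -0.0001, "ax": 0, "ay": 0, "az": -0.02},
    {"hand": 0, "x": 0, "y": 0, "z": -0.0002, "ax": 0, "ay": 0, "az": -0.04},
  ],
)

```text
t: 9.48
tool_pos: [0.5049, -0.1965, 0.3532]
orientation: [-3.109, -0.448, 0.0]
force: [-0.4, 0.8, -5.6]
opening: 0.0097
gripper_force: 30.0
```

```bash
python3 st.py
```

```text
t 9.47 pos [ 0.5049 -0.1965  0.3532] yaw 0.286 tilt [-0.0002  0.    ] F [-0.4   0.8  -5.58] M [ 0.186  0.121 -0.174] op 0.0097 gf 30.0 q6 0.819
```

Free range −0.6…+0.29 known. Now I'll work it in swings well inside it.

Request:
carry_out(
  targets=[
    {"hand": 0, "x": 0, "y": 0, "z": 0.0001, "ax": 0, "ay": 0, "az": 0.1},
    {"hand": 0, "x": 0, "y": 0, "z": -0.0002, "ax": 0, "ay": 0, "az": 0.2},
    {"hand": 0, "x": 0, "y": 0, "z": -0.0006, "ax": 0, "ay": 0, "az": 0.3},
    {"hand": 0, "x": 0, "y": 0, "z": -0.0009, "ax": 0, "ay": 0, "az": 0.4},
    {"hand": 0, "x": 0, "y": 0, "z": -0.0012, "ax": 0, "ay": 0, "az": 0.5},
    {"hand": 0, "x": 0, "y": 0, "z": -0.0015, "ax": 0, "ay": 0, "az": 0.6},
    {"hand": 0, "x": 0, "y": 0, "z": -0.0019, "ax": 0, "ay": 0, "az": 0.7},
    {"hand": 0, "x": 0, "y": 0, "z": -0.0022, "ax": 0, "ay": 0, "az": 0.8},
  ],
)

```text
t: 10.48
tool_pos: [0.5051, -0.1966, 0.3556]
orientation: [3.037, -0.804, 0.001]
force: [-0.3, -0.5, -4.2]
opening: 0.0099
gripper_force: 30.0
```

```bash
python3 st.py;python3 vt.py w6
```

```text
t 10.47 pos [ 0.5051 -0.1966  0.3556] yaw -0.5175 tilt [ 0.0005 -0.0005] F [-0.25 -0.52 -4.25] M [-0.051  0.094  0.156] op 0.0099 gf 30.0 q6 1.623
w6 vtop 6789 0.14976006836007502 nestbase 4027 0.0079704071966612 table 59934 -0.00010030654842665965
```

Request:
carry_out(
  targets=[
    {"hand": 0, "x": 0, "y": 0, "z": 0, "ax": 0, "ay": 0, "az": -0.1},
    {"hand": 0, "x": 0, "y": 0, "z": -0.0003, "ax": 0, "ay": 0, "az": -0.2},
    {"hand": 0, "x": 0, "y": 0, "z": -0.0007, "ax": 0, "ay": 0, "az": -0.3},
    {"hand": 0, "x": 0, "y": 0, "z": -0.001, "ax": 0, "ay": 0, "az": -0.4},
    {"hand": 0, "x": 0, "y": 0, "z": -0.0013, "ax": 0, "ay": 0, "az": -0.5},
    {"hand": 0, "x": 0, "y": 0, "z": -0.0017, "ax": 0, "ay": 0, "az": -0.6},
    {"hand": 0, "x": 0, "y": 0, "z": -0.002, "ax": 0, "ay": 0, "az": -0.7},
    {"hand": 0, "x": 0, "y": 0, "z": -0.0023, "ax": 0, "ay": 0, "az": -0.78},
  ],
)

```text
t: 11.52
tool_pos: [0.505, -0.1965, 0.3578]
orientation: [3.113, 0.423, 0.0]
force: [-0.8, 0.3, -4.6]
opening: 0.0102
gripper_force: 30.0
```

```bash
python3 st.py
```

```text
t 11.53 pos [ 0.505  -0.1965  0.3578] yaw 0.2698 tilt [ 0. -0.] F [-0.8   0.29 -4.58] M [-0.031  0.249 -0.144] op 0.0102 gf 30.0 q6 0.835
```

Request:
carry_out(
  targets=[
    {"hand": 0, "x": 0, "y": 0, "z": 0, "ax": 0, "ay": 0, "az": 0.1},
    {"hand": 0, "x": 0, "y": 0, "z": -0.0003, "ax": 0, "ay": 0, "az": 0.2},
    {"hand": 0, "x": 0, "y": 0, "z": -0.0007, "ax": 0, "ay": 0, "az": 0.3},
    {"hand": 0, "x": 0, "y": 0, "z": -0.001, "ax": 0, "ay": 0, "az": 0.4},
    {"hand": 0, "x": 0, "y": 0, "z": -0.0013, "ax": 0, "ay": 0, "az": 0.5},
    {"hand": 0, "x": 0, "y": 0, "z": -0.0017, "ax": 0, "ay": 0, "az": 0.6},
    {"hand": 0, "x": 0, "y": 0, "z": -0.002, "ax": 0, "ay": 0, "az": 0.7},
    {"hand": 0, "x": 0, "y": 0, "z": -0.0023, "ax": 0, "ay": 0, "az": 0.78},
  ],
)

```text
t: 12.52
tool_pos: [0.505, -0.1965, 0.3602]
orientation: [3.038, -0.801, 0.0]
force: [-1.5, -0.2, -3.8]
opening: 0.0099
gripper_force: 30.0
```

```bash
python3 st.py;python3 vt.py w7
```

```text
t 12.53 pos [ 0.505  -0.1965  0.3602] yaw -0.5156 tilt [ 0.0001 -0.0003] F [-1.48 -0.22 -3.8 ] M [-0.019  0.325  0.116] op 0.0099 gf 30.0 q6 1.621
w7 vtop 6599 0.1497511035987742 nestbase 3930 0.007989302789320557 table 58935 -0.000111215468749426
```

Request:
carry_out(
  targets=[
    {"hand": 0, "x": 0, "y": 0, "z": 0, "ax": 0, "ay": 0, "az": -0.1},
    {"hand": 0, "x": 0, "y": 0, "z": -0.0004, "ax": 0, "ay": 0, "az": -0.2},
    {"hand": 0, "x": 0, "y": 0, "z": -0.0007, "ax": 0, "ay": 0, "az": -0.3},
    {"hand": 0, "x": 0, "y": 0, "z": -0.0011, "ax": 0, "ay": 0, "az": -0.4},
    {"hand": 0, "x": 0, "y": 0, "z": -0.0014, "ax": 0, "ay": 0, "az": -0.5},
    {"hand": 0, "x": 0, "y": 0, "z": -0.0018, "ax": 0, "ay": 0, "az": -0.6},
    {"hand": 0, "x": 0, "y": 0, "z": -0.0021, "ax": 0, "ay": 0, "az": -0.7},
    {"hand": 0, "x": 0, "y": 0, "z": -0.0024, "ax": 0, "ay": 0, "az": -0.78},
  ],
)

```text
t: 13.58
tool_pos: [0.5051, -0.1966, 0.363]
orientation: [3.112, 0.424, 0.001]
force: [-0.6, -0.6, -2.3]
opening: 0.0099
gripper_force: 30.0
```

```bash
python3 st.py
```

```text
t 13.57 pos [ 0.5051 -0.1966  0.363 ] yaw 0.2708 tilt [ 0.0006 -0.0005] F [-0.65 -0.58 -2.34] M [-0.058  0.275 -0.126] op 0.0099 gf 30.0 q6 0.834
```

Request:
carry_out(
  targets=[
    {"hand": 0, "x": 0, "y": 0, "z": 0, "ax": 0, "ay": 0, "az": 0.1},
    {"hand": 0, "x": 0, "y": 0, "z": -0.0003, "ax": 0, "ay": 0, "az": 0.2},
    {"hand": 0, "x": 0, "y": 0, "z": -0.0007, "ax": 0, "ay": 0, "az": 0.3},
    {"hand": 0, "x": 0, "y": 0, "z": -0.001, "ax": 0, "ay": 0, "az": 0.4},
    {"hand": 0, "x": 0, "y": 0, "z": -0.0014, "ax": 0, "ay": 0, "az": 0.5},
    {"hand": 0, "x": 0, "y": 0, "z": -0.0017, "ax": 0, "ay": 0, "az": 0.6},
    {"hand": 0, "x": 0, "y": 0, "z": -0.0021, "ax": 0, "ay": 0, "az": 0.7},
    {"hand": 0, "x": 0, "y": 0, "z": -0.0024, "ax": 0, "ay": 0, "az": 0.78},
  ],
)

```text
t: 14.58
tool_pos: [0.5052, -0.1965, 0.3653]
orientation: [3.038, -0.8, 0.002]
force: [-0.7, -0.1, -3.9]
opening: 0.01
gripper_force: 30.0
```

```bash
python3 st.py;python3 vt.py w8
```

```text
t 14.57 pos [ 0.5052 -0.1965  0.3653] yaw -0.5147 tilt [ 0.001  -0.0004] F [-0.68 -0.1  -3.93] M [-0.103  0.046  0.107] op 0.01 gf 30.0 q6 1.62
w8 vtop 6360 0.1497719385862285 nestbase 3821 0.008013344827291213 table 57641 -0.00011046292060112872
```

Request:
carry_out(
  targets=[
    {"hand": 0, "x": 0, "y": 0, "z": 0, "ax": 0, "ay": 0, "az": -0.1},
    {"hand": 0, "x": 0, "y": 0, "z": -0.0004, "ax": 0, "ay": 0, "az": -0.2},
    {"hand": 0, "x": 0, "y": 0, "z": -0.0008, "ax": 0, "ay": 0, "az": -0.3},
    {"hand": 0, "x": 0, "y": 0, "z": -0.0012, "ax": 0, "ay": 0, "az": -0.4},
    {"hand": 0, "x": 0, "y": 0, "z": -0.0016, "ax": 0, "ay": 0, "az": -0.5},
    {"hand": 0, "x": 0, "y": 0, "z": -0.002, "ax": 0, "ay": 0, "az": -0.6},
    {"hand": 0, "x": 0, "y": 0, "z": -0.0023, "ax": 0, "ay": 0, "az": -0.7},
    {"hand": 0, "x": 0, "y": 0, "z": -0.0026, "ax": 0, "ay": 0, "az": -0.78},
  ],
)

```text
t: 15.62
tool_pos: [0.5052, -0.1965, 0.3678]
orientation: [3.112, 0.425, 0.001]
force: [-0.2, -0.3, -3.8]
opening: 0.0097
gripper_force: 30.0
```

```bash
python3 st.py
```

```text
t 15.62 pos [ 0.5052 -0.1965  0.3678] yaw 0.2717 tilt [ 0.0009 -0.0003] F [-0.18 -0.34 -3.81] M [-0.023  0.032 -0.074] op 0.0097 gf 30.0 q6 0.834
```

Request:
carry_out(
  targets=[
    {"hand": 0, "x": 0, "y": 0, "z": 0, "ax": 0, "ay": 0, "az": 0.1},
    {"hand": 0, "x": 0, "y": 0, "z": -0.0004, "ax": 0, "ay": 0, "az": 0.2},
    {"hand": 0, "x": 0, "y": 0, "z": -0.0008, "ax": 0, "ay": 0, "az": 0.3},
    {"hand": 0, "x": 0, "y": 0, "z": -0.0011, "ax": 0, "ay": 0, "az": 0.4},
    {"hand": 0, "x": 0, "y": 0, "z": -0.0015, "ax": 0, "ay": 0, "az": 0.5},
    {"hand": 0, "x": 0, "y": 0, "z": -0.0018, "ax": 0, "ay": 0, "az": 0.6},
    {"hand": 0, "x": 0, "y": 0, "z": -0.0022, "ax": 0, "ay": 0, "az": 0.7},
    {"hand": 0, "x": 0, "y": 0, "z": -0.0025, "ax": 0, "ay": 0, "az": 0.78},
  ],
)

```text
t: 16.62
tool_pos: [0.5051, -0.1965, 0.3703]
orientation: [3.038, -0.798, 0.001]
force: [-1.1, -1.3, -3.1]
opening: 0.0101
gripper_force: 30.0
```

```bash
python3 st.py
```

```text
t 16.62 pos [ 0.5051 -0.1965  0.3703] yaw -0.5139 tilt [ 0.0006 -0.0004] F [-1.07 -1.35 -3.09] M [-0.059  0.049  0.094] op 0.0101 gf 30.0 q6 1.619
```

Request:
carry_out(
  targets=[
    {"hand": 0, "x": 0, "y": 0, "z": 0, "ax": 0, "ay": 0, "az": -0.1},
    {"hand": 0, "x": 0, "y": 0, "z": -0.0004, "ax": 0, "ay": 0, "az": -0.2},
    {"hand": 0, "x": 0, "y": 0, "z": -0.0008, "ax": 0, "ay": 0, "az": -0.3},
    {"hand": 0, "x": 0, "y": 0, "z": -0.0012, "ax": 0, "ay": 0, "az": -0.4},
    {"hand": 0, "x": 0, "y": 0, "z": -0.0016, "ax": 0, "ay": 0, "az": -0.5},
    {"hand": 0, "x": 0, "y": 0, "z": -0.002, "ax": 0, "ay": 0, "az": -0.6},
    {"hand": 0, "x": 0, "y": 0, "z": -0.0023, "ax": 0, "ay": 0, "az": -0.7},
    {"hand": 0, "x": 0, "y": 0, "z": -0.0026, "ax": 0, "ay": 0, "az": -0.78},
  ],
)

```text
t: 17.62
tool_pos: [0.5051, -0.1966, 0.3733]
orientation: [3.112, 0.425, 0.001]
force: [-1.2, 0.2, 0.4]
opening: 0.0098
gripper_force: 30.0
```

```bash
python3 st.py;python3 vt.py w9
```

```text
t 17.62 pos [ 0.5051 -0.1966  0.3733] yaw 0.2717 tilt [ 0.0009 -0.0006] F [-1.18  0.21  0.41] M [ 0.073  0.433 -0.019] op 0.0098 gf 30.0 q6 0.833
w9 vtop 5904 0.1497849157192527 nestbase 3601 0.00797100364019282 table 55642 -0.0001053809416145246
```

Seals are clear (risen 24.4 mm, force and torque are gone, vessel down). One last swing with a small rise, then the lift.

Request:
carry_out(
  targets=[
    {"hand": 0, "x": 0, "y": 0, "z": -0.0005, "ax": 0, "ay": 0, "az": 0.1},
    {"hand": 0, "x": 0, "y": 0, "z": -0.001, "ax": 0, "ay": 0, "az": 0.2},
    {"hand": 0, "x": 0, "y": 0, "z": -0.002, "ax": 0, "ay": 0, "az": 0.3},
    {"hand": 0, "x": 0, "y": 0, "z": -0.003, "ax": 0, "ay": 0, "az": 0.4},
    {"hand": 0, "x": 0, "y": 0, "z": -0.008, "ax": 0, "ay": 0, "az": 0.4},
  ],
)

```text
t: 18.3
tool_pos: [0.5051, -0.1964, 0.3809]
orientation: [3.135, -0.209, 0.001]
force: [-0.6, 0.5, -1.2]
opening: 0.0098
gripper_force: 30.0
```

```bash
python3 st.py
```

```text
t 18.3 pos [ 0.5051 -0.1964  0.3809] yaw -0.1332 tilt [ 0.0005 -0.0001] F [-0.58  0.45 -1.19] M [ 0.018 -0.009  0.043] op 0.0098 gf 30.0 q6 1.238
```

Request:
carry_out(
  targets=[
    {"hand": 0, "x": 0, "y": 0, "z": -0.01, "ax": 0, "ay": 0, "az": 0},
    {"hand": 0, "x": 0, "y": 0, "z": -0.03, "ax": 0, "ay": 0, "az": 0},
    {"hand": 0, "x": 0, "y": 0, "z": -0.05, "ax": 0, "ay": 0, "az": 0},
    {"hand": 0, "x": 0, "y": 0, "z": -0.07, "ax": 0, "ay": 0, "az": 0},
    {"hand": 0, "x": 0, "y": 0, "z": -0.09, "ax": 0, "ay": 0, "az": 0},
    {"hand": 0, "x": 0, "y": 0, "z": -0.11, "ax": 0, "ay": 0, "az": 0},
    {"hand": 0, "x": 0, "y": 0, "z": -0.127, "ax": 0, "ay": 0, "az": 0},
    {"hand": 0, "x": 0, "y": 0, "z": -0.127, "ax": 0, "ay": 0, "az": 0},
  ],
)

```text
t: 19.3
tool_pos: [0.5052, -0.1965, 0.5095]
orientation: [3.133, -0.212, 0.004]
force: [0.1, 0.2, -1.5]
opening: 0.0099
gripper_force: 30.0
```

```bash
python3 st.py;python3 vt.py w10; python3 -c "
from h import *
im,d=read_camera('scene');cv2.imwrite('pics/s2.png',cv2.resize(im[100:340,60:380],(800,600)))"
```

```text
t 19.3 pos [ 0.5052 -0.1965  0.5095] yaw -0.1352 tilt [ 0.0026 -0.0013] F [ 0.11  0.16 -1.49] M [0.047 0.016 0.03 ] op 0.0099 gf 30.0 q6 1.24
w10 vtop 3304 0.1497109996685665 nestbase 2122 0.007967555401211968 table 32494 -0.00014821952956883822
```

View pics/s2.png

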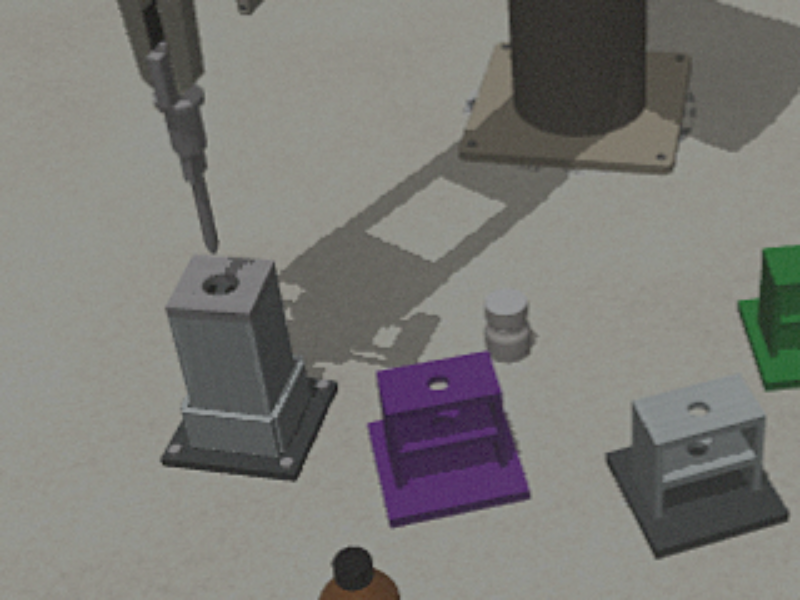

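Plug is out and held (rod visible above the neck), vessel down. Next I'll carry it high to a viewing pose before the grey stand.

Request:
carry_out(
  targets=[
    {"hand": 0, "x": -0.01, "y": -0.04, "z": 0, "ax": 0, "ay": 0, "az": -0.015},
    {"hand": 0, "x": -0.024, "y": -0.09, "z": 0, "ax": 0, "ay": 0, "az": -0.03},
    {"hand": 0, "x": -0.039, "y": -0.14, "z": 0, "ax": 0, "ay": 0, "az": -0.05},
    {"hand": 0, "x": -0.053, "y": -0.19, "z": 0, "ax": 0, "ay": 0, "az": -0.07},
    {"hand": 0, "x": -0.067, "y": -0.24, "z": 0.01, "ax": 0, "ay": 0, "az": -0.09},
    {"hand": 0, "x": -0.081, "y": -0.29, "z": 0.03, "ax": 0, "ay": 0, "az": -0.11},
    {"hand": 0, "x": -0.092, "y": -0.33, "z": 0.04, "ax": 0, "ay": 0, "az": -0.125},
    {"hand": 0, "x": -0.0985, "y": -0.3545, "z": 0.05, "ax": 0, "ay": 0, "az": -0.135},
  ],
)

```text
t: 20.4
tool_pos: [0.4543, 0.1699, 0.4557]
orientation: [3.141, 0.003, -0.004]
force: [-0.3, 0.3, -1.8]
opening: 0.01
gripper_force: 30.0
```

Request:
carry_out(
  targets=[
    {"hand": 0, "x": 0, "y": 0, "z": 0, "ax": 0, "ay": 0, "az": 0},
    {"hand": 0, "x": 0, "y": 0, "z": 0, "ax": 0, "ay": 0, "az": 0},
    {"hand": 0, "x": 0, "y": 0, "z": 0, "ax": 0, "ay": 0, "az": 0},
  ],
)

```text
t: 20.78
tool_pos: [0.4554, 0.1672, 0.4578]
orientation: [3.141, -0.003, 0.001]
force: [0.3, -0.1, -1.2]
opening: 0.0098
gripper_force: 30.0
```

```bash
python3 st.py; python3 -c "
from h import *
wrist('v1')"
```

```text
t 20.77 pos [0.4554 0.1672 0.4578] yaw -0.0016 tilt [ 0.0004 -0.0002] F [ 0.3  -0.09 -1.15] M [0.06  0.002 0.072] op 0.0098 gf 30.0 q6 1.819
20.775 [0.4554 0.1672 0.4578] [[1.0, -0.002, 0.0], [-0.002, -1.0, -0.0], [0.0, 0.0, -1.0]] [ 0.246 -0.201  1.716 -0.     1.626  1.819]
```

View pics/v1.png

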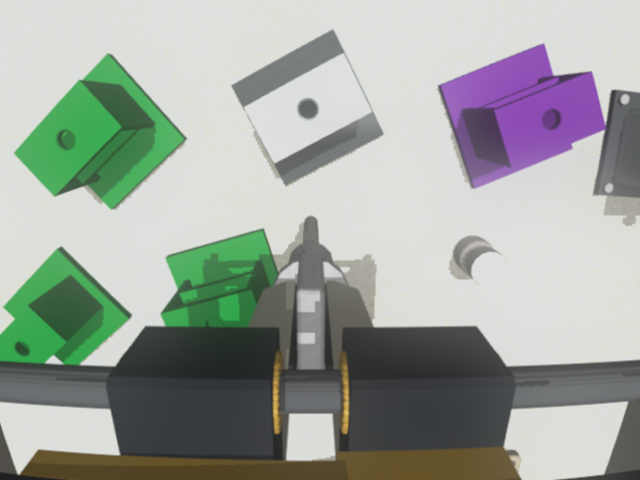

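The wrist picture shows the grey stand with its hole at (308,108) and the held rod tip at (311,220). Green stands are at the left, purple at (520,120).

```bash
python3 - <<'E'
from pm import *
W,p,d=cloud("v1");im=load("v1")[0];g=cv2.cvtColor(im,cv2.COLOR_BGR2GRAY)
m=np.zeros_like(g);m[88:128,288:328]=(g[88:128,288:328]<120)*255
n,l,s,c=cv2.connectedComponentsWithStats(m);i=1+s[1:,4].argmax();print(s[i],c[i])
pl=W[80:140,280:340].reshape(-1,3);z=np.median(pl[:,2]);print("plate z",z)
cnt=max(cv2.findContours((l==i).astype(np.uint8),0,1)[0],key=cv2.contourArea);e=cv2.fitEllipse(cnt);print(e)
print("hole",at_z(p,*e[0],z),at_z(p,*c[i],z))
# plate centre from depth
k=(abs(W[...,2]-z)<.003)&(np.hypot(W[...,0]-.534,W[...,1]-.168)<.055);print(cv2.minAreaRect((W[k][:,:2]*1000).astype(np.float32)))
# rod near tip
r=(d>0)&(W[...,2]>.11)&(np.hypot(W[...,0]-.4554,W[...,1]-.1672)<.03)
for a in(.115,.125,.135,.145,.155,.165):
    q=r&(abs(W[...,2]-a)<.005)
    if q.any():print(a,q.sum(),W[q].mean(0).round(4),np.ptp(W[q][:,1]).round(4),W[q][:,0].max().round(4), ((W[q][:,1].max()+W[q][:,1].min())/2).round(4))
print("tip z",W[215:222,308:314,2].min(), W[r][:,2].min())
E
```

```text
[299 100  18  18 240] [307.62083333 108.53333333]
plate z 0.08969922554257748
((307.62158203125, 108.53805541992188), (16.328754425048828, 16.94773292541504), 115.240478515625)
hole [0.53501546 0.1689035  0.08969923] [0.53501908 0.16890408 0.08969923]
((534.7108154296875, 169.16726684570312), (50.62406539916992, 88.07679748535156), 27.40908432006836)
0.135 16 [0.4591 0.1673 0.1382] 0.0093 0.4605 0.1668
0.145 42 [0.4595 0.1666 0.1449] 0.0092 0.4606 0.1668
0.155 54 [0.4594 0.1669 0.1547] 0.009 0.4607 0.1668
0.165 60 [0.4592 0.1667 0.1651] 0.0099 0.4607 0.1668
tip z -0.0005369585038585978 0.13651010094331123
```

Request:
carry_out(
  targets=[
    {"hand": 0, "x": 0.03, "y": -0.001, "z": 0, "ax": 0, "ay": 0, "az": 0},
    {"hand": 0, "x": 0.06, "y": -0.002, "z": 0, "ax": 0, "ay": 0, "az": 0},
    {"hand": 0, "x": 0.0793, "y": -0.0022, "z": 0, "ax": 0, "ay": 0, "az": 0},
    {"hand": 0, "x": 0.0793, "y": -0.0022, "z": 0.01, "ax": 0, "ay": 0, "az": 0},
    {"hand": 0, "x": 0.0793, "y": -0.0022, "z": 0.025, "ax": 0, "ay": 0, "az": 0},
    {"hand": 0, "x": 0.0793, "y": -0.0022, "z": 0.03, "ax": 0, "ay": 0, "az": 0},
    {"hand": 0, "x": 0.0793, "y": -0.0022, "z": 0.03, "ax": 0, "ay": 0, "az": 0},
    {"hand": 0, "x": 0.0793, "y": -0.0022, "z": 0.03, "ax": 0, "ay": 0, "az": 0},
  ],
)

```text
t: 21.82
tool_pos: [0.5343, 0.1704, 0.4281]
orientation: [-3.141, 0.0, -0.001]
force: [0.4, -0.2, -1.6]
opening: 0.0102
gripper_force: 30.0
```

```bash
python3 st.py; python3 - <<'E'
from h import *
im,d=read_camera("scene");wrist("v2");w=load("v2")[0]
a=cv2.resize(im[150:330,260:440],(400,400));b=cv2.resize(w[100:400,170:470],(400,400))
cv2.imwrite("pics/v2c.png",np.hstack([a,b]))
E
```

```text
t 21.82 pos [0.5343 0.1704 0.4281] yaw -0.0 tilt [0.0008 0.0002] F [ 0.44 -0.18 -1.56] M [0.033 0.041 0.013] op 0.0102 gf 30.0 q6 1.788
21.875 [0.5344 0.1704 0.4282] [[1.0, -0.0, 0.001], [-0.0, -1.0, 0.0], [0.001, -0.0, -1.0]] [0.217 0.015 1.566 0.    1.559 1.788]
```

View pics/v2c.png

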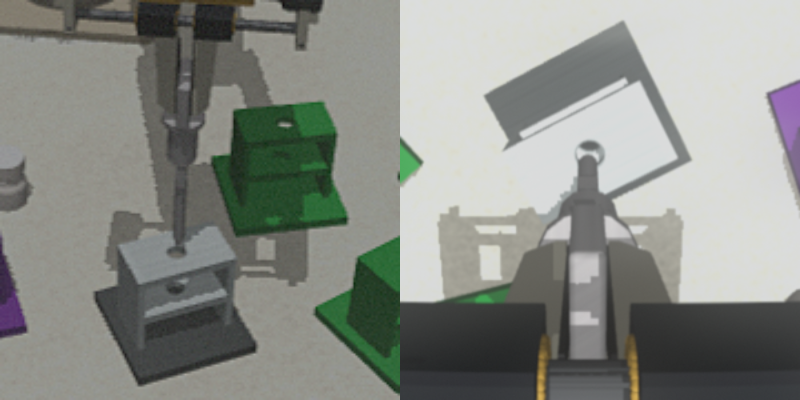

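The pictures show the rod tip just above the grey stand's upper hole; 1 mm in y still to correct.

Request:
carry_out(
  targets=[
    {"hand": 0, "x": 0.0003, "y": 0.0011, "z": 0, "ax": 0, "ay": 0, "az": 0},
    {"hand": 0, "x": 0.0003, "y": 0.0011, "z": 0, "ax": 0, "ay": 0, "az": 0},
    {"hand": 0, "x": 0.0003, "y": 0.0011, "z": 0.005, "ax": 0, "ay": 0, "az": 0},
    {"hand": 0, "x": 0.0003, "y": 0.0011, "z": 0.01, "ax": 0, "ay": 0, "az": 0},
    {"hand": 0, "x": 0.0003, "y": 0.0011, "z": 0.015, "ax": 0, "ay": 0, "az": 0},
    {"hand": 0, "x": 0.0003, "y": 0.0011, "z": 0.02, "ax": 0, "ay": 0, "az": 0},
    {"hand": 0, "x": 0.0003, "y": 0.0011, "z": 0.025, "ax": 0, "ay": 0, "az": 0},
  ],
)

```text
t: 22.8
tool_pos: [0.5348, 0.1692, 0.4021]
orientation: [3.142, -0.0, -0.0]
force: [0.3, 0.1, -1.7]
opening: 0.0102
gripper_force: 30.0
```

```bash
python3 st.py
```

```text
t 22.8 pos [0.5348 0.1692 0.4021] yaw -0.0003 tilt [-0.0002 -0.    ] F [ 0.31  0.07 -1.73] M [-0.     0.04  -0.009] op 0.0102 gf 30.0 q6 1.786
```

Request:
carry_out(
  targets=[
    {"hand": 0, "x": 0, "y": 0, "z": 0.005, "ax": 0, "ay": 0, "az": 0},
    {"hand": 0, "x": 0, "y": 0, "z": 0.01, "ax": 0, "ay": 0, "az": 0},
    {"hand": 0, "x": 0, "y": 0, "z": 0.014, "ax": 0, "ay": 0, "az": 0},
    {"hand": 0, "x": 0, "y": 0, "z": 0.014, "ax": 0, "ay": 0, "az": 0},
  ],
)

```text
t: 23.3
tool_pos: [0.5346, 0.1692, 0.3881]
orientation: [3.141, -0.0, -0.001]
force: [-0.4, 0.6, -2.0]
opening: 0.0096
gripper_force: 30.0
```

```bash
python3 st.py
```

```text
t 23.3 pos [0.5346 0.1692 0.3881] yaw -0.0002 tilt [-0.0008 -0.0002] F [-0.41  0.58 -1.99] M [ 0.033  0.023 -0.06 ] op 0.0096 gf 30.0 q6 1.786
```

Request:
carry_out(
  targets=[
    {"hand": 0, "x": 0, "y": 0, "z": 0.005, "ax": 0, "ay": 0, "az": 0},
    {"hand": 0, "x": 0, "y": 0, "z": 0.01, "ax": 0, "ay": 0, "az": 0},
    {"hand": 0, "x": 0, "y": 0, "z": 0.014, "ax": 0, "ay": 0, "az": 0},
    {"hand": 0, "x": 0, "y": 0, "z": 0.018, "ax": 0, "ay": 0, "az": 0},
  ],
)

```text
t: 23.8
tool_pos: [0.5348, 0.1692, 0.3702]
orientation: [-3.142, 0.0, 0.0]
force: [0.4, -0.4, -1.8]
opening: 0.0097
gripper_force: 30.0
```

```bash
python3 st.py
```

```text
t 23.8 pos [0.5348 0.1692 0.3702] yaw -0.0003 tilt [-0.0001  0.    ] F [ 0.36 -0.4  -1.81] M [ 0.041  0.028 -0.026] op 0.0097 gf 30.0 q6 1.786
```

Request:
carry_out(
  targets=[
    {"hand": 0, "x": 0, "y": 0, "z": 0.005, "ax": 0, "ay": 0, "az": 0},
    {"hand": 0, "x": 0, "y": 0, "z": 0.01, "ax": 0, "ay": 0, "az": 0},
    {"hand": 0, "x": 0, "y": 0, "z": 0.015, "ax": 0, "ay": 0, "az": 0},
    {"hand": 0, "x": 0, "y": 0, "z": 0.017, "ax": 0, "ay": 0, "az": 0},
    {"hand": 0, "x": 0, "y": 0, "z": 0.017, "ax": 0, "ay": 0, "az": 0},
  ],
)

```text
t: 24.42
tool_pos: [0.5347, 0.1692, 0.3533]
orientation: [3.141, -0.0, -0.0]
force: [0.3, -0.1, -1.1]
opening: 0.0099
gripper_force: 30.0
```

```bash
python3 st.py
```

```text
t 24.43 pos [0.5347 0.1692 0.3533] yaw -0.0002 tilt [-0.0003 -0.0001] F [ 0.34 -0.1  -1.09] M [0.022 0.033 0.024] op 0.0099 gf 30.0 q6 1.786
```

Through both plates. Now I'll settle it onto the upper plate by feel.

Request:
carry_out(
  targets=[
    {"hand": 0, "x": 0, "y": 0, "z": 0.001, "ax": 0, "ay": 0, "az": 0},
    {"hand": 0, "x": 0, "y": 0, "z": 0.002, "ax": 0, "ay": 0, "az": 0},
    {"hand": 0, "x": 0, "y": 0, "z": 0.003, "ax": 0, "ay": 0, "az": 0},
  ],
)

```text
t: 24.8
tool_pos: [0.5348, 0.1692, 0.3506]
orientation: [-3.142, 0.0, -0.0]
force: [-0.5, 0.9, -1.0]
opening: 0.0097
gripper_force: 30.0
```

```bash
python3 st.py
```

```text
t 24.8 pos [0.5348 0.1692 0.3506] yaw -0.0002 tilt [0.0001 0.0001] F [-0.47  0.87 -0.99] M [ 0.032  0.001 -0.023] op 0.0097 gf 30.0 q6 1.786
```

Request:
carry_out(
  targets=[
    {"hand": 0, "x": 0, "y": 0, "z": 0.0005, "ax": 0, "ay": 0, "az": 0},
    {"hand": 0, "x": 0, "y": 0, "z": 0.001, "ax": 0, "ay": 0, "az": 0},
    {"hand": 0, "x": 0, "y": 0, "z": 0.001, "ax": 0, "ay": 0, "az": 0},
  ],
)

```text
t: 25.18
tool_pos: [0.5348, 0.1692, 0.3495]
orientation: [3.142, -0.0, -0.0]
force: [0.8, -0.9, -0.8]
opening: 0.0098
gripper_force: 30.0
```

```bash
python3 st.py
```

```text
t 25.18 pos [0.5348 0.1692 0.3495] yaw -0.0002 tilt [-0.0001 -0.    ] F [ 0.81 -0.86 -0.79] M [-0.015  0.014 -0.006] op 0.0098 gf 30.0 q6 1.786
```

Request:
carry_out(
  targets=[
    {"hand": 0, "x": 0, "y": 0, "z": 0.0005, "ax": 0, "ay": 0, "az": 0},
    {"hand": 0, "x": 0, "y": 0, "z": 0.0005, "ax": 0, "ay": 0, "az": 0},
  ],
)

```text
t: 25.42
tool_pos: [0.5347, 0.1692, 0.349]
orientation: [3.142, -0.0, -0.0]
force: [-0.0, 0.1, -1.2]
opening: 0.0097
gripper_force: 30.0
```

```bash
python3 st.py
```

```text
t 25.43 pos [0.5347 0.1692 0.349 ] yaw -0.0002 tilt [-0.0001 -0.    ] F [-0.01  0.14 -1.25] M [0.041 0.027 0.015] op 0.0097 gf 30.0 q6 1.786
```

Request:
carry_out(
  targets=[
    {"hand": 0, "x": 0, "y": 0, "z": 0.0004, "ax": 0, "ay": 0, "az": 0},
    {"hand": 0, "x": 0, "y": 0, "z": 0.0004, "ax": 0, "ay": 0, "az": 0},
  ],
)

```text
t: 25.68
tool_pos: [0.5348, 0.1692, 0.3489]
orientation: [-3.142, 0.0, -0.0]
force: [-1.3, 0.1, 1.0]
opening: 0.0097
gripper_force: 30.0
```

```bash
python3 st.py
```

```text
t 25.68 pos [0.5348 0.1692 0.3489] yaw -0.0002 tilt [0.0002 0.0001] F [-1.29  0.11  0.96] M [-0.02   0.16   0.008] op 0.0097 gf 30.0 q6 1.786
```

Request:
carry_out(
  targets=[
    {"hand": 0, "x": 0, "y": 0, "z": 0.0002, "ax": 0, "ay": 0, "az": 0},
    {"hand": 0, "x": 0, "y": 0, "z": 0.0002, "ax": 0, "ay": 0, "az": 0},
  ],
)

```text
t: 25.92
tool_pos: [0.5348, 0.1692, 0.3488]
orientation: [-3.142, 0.0, -0.001]
force: [-1.9, 0.2, 3.2]
opening: 0.0101
gripper_force: 30.0
```

```bash
python3 st.py
```

```text
t 25.93 pos [0.5348 0.1692 0.3488] yaw -0.0002 tilt [0.0004 0.0001] F [-1.9   0.22  3.18] M [-0.044  0.341  0.036] op 0.0101 gf 30.0 q6 1.786
```

Request:
carry_out(
  newtons=3,
  targets=[
    {"hand": 0, "x": 0, "y": 0, "z": 0, "ax": 0, "ay": 0, "az": 0},
    {"hand": 0, "x": 0, "y": 0, "z": 0, "ax": 0, "ay": 0, "az": 0},
    {"hand": 14, "x": 0, "y": 0, "z": 0, "ax": 0, "ay": 0, "az": 0},
    {"hand": 20, "x": 0, "y": 0, "z": 0, "ax": 0, "ay": 0, "az": 0},
    {"hand": 40, "x": 0, "y": 0, "z": 0, "ax": 0, "ay": 0, "az": 0},
    {"hand": 40, "x": 0, "y": 0, "z": 0, "ax": 0, "ay": 0, "az": 0},
  ],
)

```text
t: 26.68
tool_pos: [0.5347, 0.1692, 0.3483]
orientation: [3.142, -0.0, -0.0]
force: [0.0, 0.8, 0.0]
opening: 0.0338
gripper_force: 0.0
```

```bash
python3 st.py
```

```text
t 26.68 pos [0.5347 0.1692 0.3483] yaw -0.0002 tilt [-0.0002 -0.    ] F [0.01 0.79 0.04] M [ 0.039 -0.002 -0.015] op 0.0338 gf 0.0 q6 1.786
```

Released. Now straight up, a step aside, and a check.

Request:
carry_out(
  targets=[
    {"hand": 45, "x": 0, "y": 0, "z": -0.01, "ax": 0, "ay": 0, "az": 0},
    {"hand": 45, "x": 0, "y": 0, "z": -0.04, "ax": 0, "ay": 0, "az": 0},
    {"hand": 45, "x": 0, "y": 0, "z": -0.08, "ax": 0, "ay": 0, "az": 0},
    {"hand": 45, "x": 0, "y": 0, "z": -0.12, "ax": 0, "ay": 0, "az": 0},
    {"hand": 45, "x": -0.04, "y": 0, "z": -0.13, "ax": 0, "ay": 0, "az": 0},
    {"hand": 45, "x": -0.08, "y": 0, "z": -0.13, "ax": 0, "ay": 0, "az": 0},
    {"hand": 45, "x": -0.1, "y": 0, "z": -0.13, "ax": 0, "ay": 0, "az": 0},
    {"hand": 45, "x": -0.1, "y": 0, "z": -0.13, "ax": 0, "ay": 0, "az": 0},
  ],
)

```text
t: 27.68
tool_pos: [0.4339, 0.1693, 0.4797]
orientation: [-3.141, -0.001, -0.003]
force: [-0.2, 0.6, -0.0]
opening: 0.0417
gripper_force: 0.0
```

```bash
python3 st.py; python3 -c "
from h import *
im,d=read_camera('scene');cv2.imwrite('pics/end.png',cv2.resize(im[130:400,100:460],(800,600)))"
```

```text
t 27.68 pos [0.4339 0.1693 0.4797] yaw 0.0005 tilt [0.0021 0.0006] F [-0.19  0.62 -0.  ] M [ 0.049  0.033 -0.015] op 0.0417 gf 0.0 q6 1.832
```

View pics/end.png

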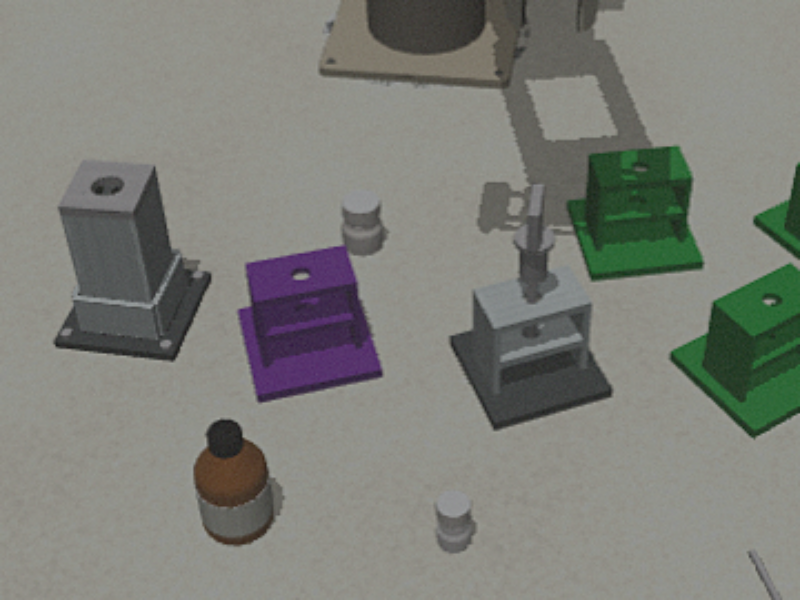

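The plug stands upright on the grey stand's upper plate (533,250). The vessel is down in its holder and the bystanders are in place.

```bash
python3 -c "
from h import *
print(robot.close_job())"
```

```text
the job is handed in; nothing more can be done
None
```

The plug was twisted free with the reactor staying down, and it now rests in the grey drying stand, released upright with its rod through both plates; the job is handed in at about 28 s.

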